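Hang a board carrier on the drying pin by its slot

ROBOT

A 6-joint arm with a two-finger parallel gripper is mounted at the origin on the work surface. World frame = base frame: x ahead of the robot, y to its left, z up, the work surface at z = 0. Lengths are in m, angles in degrees, forces in N, time in s.
With the tool pointing down it reaches from about 0.35 to 0.875 m from the base axis. Payload 4.2 kg.
Tool frame: the origin (TCP) lies midway between the tips of the shut fingers; the grasp point (between the pads) lies 19 mm behind it; z points along the fingers, y is the direction in which the jaws open and shut (so a half turn about z gives the same grasp; the last joint's range is limited). The gripper opens to 87 mm and grips with 3 to 60 N. Pads are 19 mm wide; open, the fingers measure 117 mm over their backs; the gripper's body (75 mm by 190 mm) begins 51 mm behind the grasp point.
Start: joints at [-56.803, 22.042, 0.453, 0, -68.411, -14.817], TCP at [0.197, -0.593, 0.223] pointing down, gripper open.
Joint ranges: [-179.83, 179.83], [-69.29, 118.12], [-61.27, 80.66], [-181.25, 117.63], [-171.15, -9.14], [-177.46, 177.46]. Speed limits (degrees/s): [159.86, 159.86, 180, 180, 180, 180].

INTERFACE

Orientations are given as a 3x3 rotation matrix whose columns are the frame's x, y, z axes.
In Python, from station import r gives the robot as it stands.
- The arm moves only by the tool play_rows, never from a script. Its argument "commands" is a list that holds one entry, the list of rows, each a list of 7 numbers: the shift along the world's x, y, z in m, then the turn, a rotation vector about the world's x, y, z in rad, then the closure, from 0 (fully open) to 1 (shut). A call has 1 to 5 rows; each row is the pose to reach, as a shift and turn from the pose commanded when the call began; what a row does not reach only later rows make up. A row lasts 1/10 s, in which the tool goes at most 50 mm and 8.59 degrees, less where a joint would pass 70% of its speed; a pose out of reach is approached as far as the arm can. A call with a gripper value outside its range is refused whole. The fingers move at their own pace and stop on an object; the grip force is fixed at half the most. Time passes only in rows, so rows that repeat a pose let the fingers close. It gives the time, the measured TCP pose, the force and the opening at its end, in the units of the state.
- r.sense(): the state, without advancing time (a new reading comes with each control period).
- r.capture(name): name is "scene" or "top" or "wrist"; returns a dict with "image" (384x512x3 uint8, red, green, blue), "range_z" (384x512 float32, m along the optical axis (not along the pixel's ray), 0 where there is no reading), "intrinsics" (3x3 intrinsics, pixels), "extrinsics" (4x4, takes a point from camera to world coordinates); the wrist camera has in their place "mount" (4x4, takes a point from camera to tool coordinates, whose origin is the TCP and whose axes are the flange's). Camera axes: x right, y up, looking along -z (the intrinsics and any distortion apply to the point x, -y, -z); pixel columns grow to the right and rows downward; lengths in m; the calibration is good to about 2 mm. A picture is of the moment at which its call begins: read the wrist's pose just before it.
- r.finish_job(): hands the job in, once; it reports no verdict.
The state is a dict: "time_s": time; "joints": joint angles; "joint_velocities": joint speeds; "effort": joint torques, N m; "tcp_pos": TCP position; "ee_rot": TCP orientation; "wrist_force": force on the tool from outside, world axes, zero at the start; "moment": the same for the moment, N m; "gripper_width": opening from 0.0 (shut) to 1.0 (fully open).
Only numpy, scipy, OpenCV 4.12 (cv2) and the standard library are available. Lean on these libraries where they do the work, as an engineer would, in place of code of your own. Each camera call takes 0.05 s, during which the arm holds its last target. There are 200 camera calls.

TASK

Take the board carrier whose hanger has the open-sided slot out of the card rack and hang it on the drying stand's pin: slide the slot sideways over the pin, between the post and the end disc, then lower the carrier so that it hangs freely and upright on the pin by the top of its slot. Leave the other carrier, the one with the round hole, standing in the rack.

Things in the scene. Friction and masses are not known exactly. Their poses are not given: they have to be found in the camera images.
- slot_carrier: Upright aluminium frame with green board, 100 wide (y), 60 tall, 8 thick (x), on edge in a black rack's groove (20 deep, floor 8 above table). Origin: centre of bottom edge, z up. Its hanger has a slot open to -y. Grip tab on top: 10 thick (x), 30 wide (y, centred), z 113 to 170; pinch along x. About 0.16 kg. Yaw within 0.3 rad of 0. All sizes in mm.
- slot_top (a point): Highest point of slot_carrier's slot, 96.5 mm above its origin, mid-thickness, same axes; it rests on the pin when hung. Slot: floor 36.5 mm below this point (frame's top edge), closed end at y = +18 mm, mouth at y = -23 mm, 29 mm high there; roof a shallow upside-down V, 7 mm lower at both sides than at this point.
- hole_carrier: The other carrier: same frame, grip tab, origin and axes, but its hanger is a solid plate with a closed round hole 20 mm wide. Stands in the rack's other groove, parallel to the first, 110 mm away along x, in front or behind. Leave it there.
- pin (a point): Middle of the fixed drying stand's pin, on its axis, 120 mm above the table; left or right of the rack. Pin: level, 10 mm diameter, along this point's x (z up, yaw within 0.3 rad of 0), free from the post (x = -45 mm, 24 mm wide, top at z = +13 mm) to an end disc of 40 mm diameter (x = +43 to +48 mm). Only a 12 mm foot plate (150 x 110 mm) lies below it on the table.
Things that resemble listed ones, but are neither listed nor needed, are in the scene too. What is shaped like the slot_carrier but purple is not meant. Leave any green look-alike of the part that bears pin alone.

How it is judged:
By the outcome, as a careful person would: the job done as asked, in the order asked, and still so for the second after the job is handed in, with the robot touching nothing.
It also fails if it takes over 42 s, if anything falls off the work surface, if the arm or the gripper's body presses on something with over 40 N, if the wrist force passes 120 N, or if a joint passes its speed limit or range.

## Working session

There is one attempt and no reset: what is moved stays moved. The work goes in short steps, Python scripts to look and compute and a tool call to move; the robot and the scene stay as the last step left them, time stands still between calls to the robot, and variables do not carry over. Pictures are saved under pics/ and viewed, about 8 in all and at most 12, crops included, and the job is handed in when it is done.

Besides the shell and the picture viewer there is one more tool, called after "Request:" as name(argument=value, ...), one argument or row to a line, values as JSON. play_rows: Moves the arm, as the interface text tells. Its arguments: {"type":"object","properties":{"commands":{"type":"array","items":{"type":"array","items":{"type":"array","items":{"type":"number"}}}}},"required":["commands"]}

```bash
mkdir -p pics; ls; cat > h.py <<'E'
import numpy as np, cv2
from station import r
def cap(n):
    c=r.capture(n); np.savez(f'/tmp/{n}.npz',**{k:np.asarray(v) for k,v in c.items()}); return c
def world(c,E=None):
    K=np.asarray(c['intrinsics']);E=np.asarray(c['extrinsics']) if E is None else E;d=np.asarray(c['range_z'])
    v,u=np.mgrid[:d.shape[0],:d.shape[1]]
    P=np.stack([(u-K[0,2])/K[0,0]*d,-(v-K[1,2])/K[1,1]*d,-d],-1)
    return P@E[:3,:3].T+E[:3,3]
E
python3 - <<'E'
from h import *
print(r.sense())
for n in ['scene','top']:
    c=cap(n); cv2.imwrite(f'pics/{n}0.png',cv2.resize(c['image'][...,::-1],(800,600))); print({k:v for k,v in c.items() if k not in('image','range_z')}, (c['range_z']>0).mean())
E
```

```text
pics
{'time_s': 0.0, 'joints': array([-5.68030982e+01,  2.20916795e+01,  3.80386288e-01, -2.84981737e-02,
       -6.84102344e+01, -1.48166580e+01]), 'joint_velocities': array([ 0.02157575,  0.0496222 , -0.09333402,  0.00021451,  0.01593229,
       -0.00744156]), 'effort': array([-2.18844377e-05, -3.90666318e+01,  1.87398756e+01,  4.21993867e+00,
        1.08944948e-02, -2.03162449e-04]), 'tcp_pos': array([ 0.19690874, -0.59254727,  0.22145533]), 'ee_rot': array([[-9.49042606e-01, -3.15146844e-01, -7.74282579e-04],
       [-3.15147781e-01,  9.49040443e-01,  2.02807284e-03],
       [ 9.56847269e-05,  2.16874097e-03, -9.99997644e-01]]), 'wrist_force': array([-0.33559774,  0.23877787, -0.46043647]), 'moment': array([-0.02115474,  0.0231002 , -0.01651742]), 'gripper_width': 0.9977916136020035}
{'intrinsics': array([[457.59068417,   0.        , 248.89826345],
       [  0.        , 457.59068417, 187.08293252],
       [  0.        ,   0.        ,   1.        ]]), 'extrinsics': array([[ 0.1882135 , -0.71070723,  0.67784284,  1.23287194],
       [ 0.98211718,  0.13293658, -0.13331811, -0.15334092],
       [ 0.00464003,  0.69081336,  0.72301824,  0.87741845],
       [ 0.        ,  0.        ,  0.        ,  1.        ]])} 0.9957427978515625
{'intrinsics': array([[377.20474117,   0.        , 256.92576845],
       [  0.        , 377.20474117, 193.31321521],
       [  0.        ,   0.        ,   1.        ]]), 'extrinsics': array([[ 0.01946342,  0.98906479, -0.14619174,  0.36281656],
       [-0.99978942,  0.01830286, -0.0092796 ,  0.01532441],
       [-0.0065024 ,  0.14634157,  0.98921275,  0.99816917],
       [ 0.        ,  0.        ,  0.        ,  1.        ]])} 0.9958597819010416
```

View pics/scene0.png

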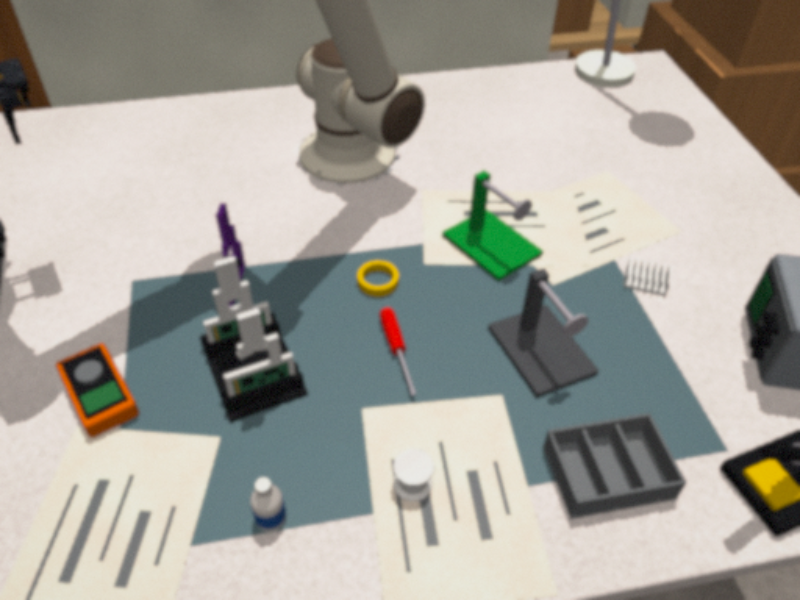

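View pics/top0.png

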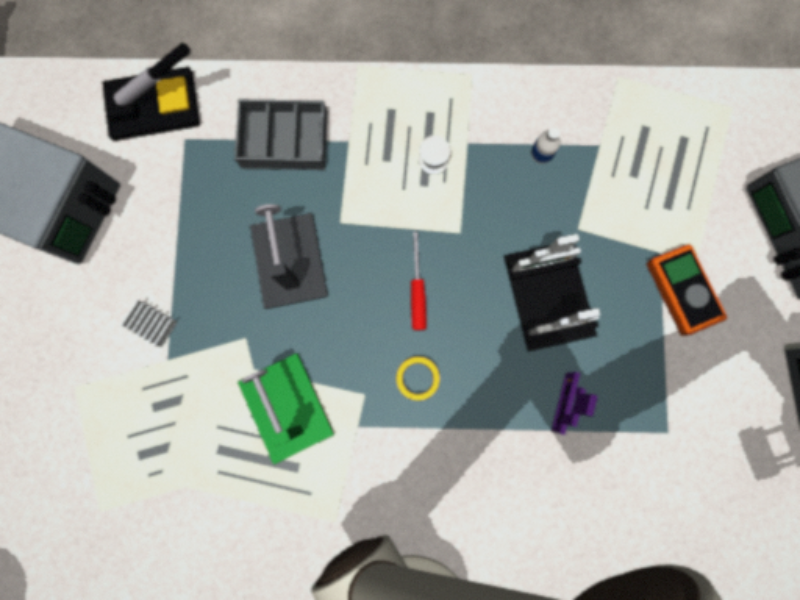

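Scene view: the two rack carriers are at (235,290) and (258,345). The purple look-alike is at (230,240), the grey stand at (545,320) and the green look-alike stand at (490,220). Next I'll take one close crop to tell the two carriers apart.

```bash
python3 - <<'E'
from h import *
c=dict(np.load('/tmp/scene.npz')); im=c['image'][...,::-1]
cr=im[155:275,120:210]; cv2.imwrite('pics/crop1.png',cv2.resize(cr,(450,600),interpolation=cv2.INTER_CUBIC))
W=world(c)
np.set_printoptions(precision=3,suppress=True)
# points over table height
for n in ['scene','top']:
    c=dict(np.load(f'/tmp/{n}.npz'));W=world(c);z=W[...,2]
    print(n,'table z med',np.median(z))
    for nm,(x0,x1,y0,y1,z0) in {'tabs':(0.3,.8,-.4,-.05,.14),'stand':(.35,.75,.1,.45,.1)}.items():
        m=((W[...,0]>x0)&(W[...,0]<x1)&(W[...,1]>y0)&(W[...,1]<y1)&(z>z0)&(z<.21)).astype(np.uint8)
        k,l,s,ce=cv2.connectedComponentsWithStats(m)
        for i in range(1,k):
            if s[i,4]>8:
                P=W[l==i];print(nm,ce[i],s[i,4],P.mean(0),P.min(0),P.max(0))
E
```

```text
scene table z med 0.0002572633036737604
tabs [141.455 138.782] 110 [ 0.354 -0.245  0.159] [ 0.336 -0.254  0.14 ] [ 0.366 -0.237  0.174]
tabs [144.257 173.057] 210 [ 0.478 -0.242  0.163] [ 0.467 -0.258  0.14 ] [ 0.484 -0.227  0.181]
tabs [159.098 206.715] 235 [ 0.584 -0.215  0.163] [ 0.573 -0.231  0.14 ] [ 0.59 -0.2   0.18]
stand [332.062 133.24 ] 146 [0.377 0.232 0.123] [0.35  0.215 0.102] [0.391 0.253 0.142]
stand [355.482 193.8  ] 436 [0.589 0.218 0.123] [0.527 0.194 0.1  ] [0.644 0.25  0.14 ]
top table z med -9.831833641693599e-05
tabs [360.832 154.894] 113 [ 0.577 -0.209  0.169] [ 0.571 -0.227  0.14 ] [ 0.586 -0.196  0.183]
tabs [373.579 201.611] 95 [ 0.471 -0.234  0.171] [ 0.464 -0.253  0.14 ] [ 0.479 -0.222  0.181]
tabs [376.076 258.714] 119 [ 0.347 -0.239  0.163] [ 0.332 -0.248  0.141] [ 0.362 -0.233  0.172]
stand [174.306 154.633] 343 [0.581 0.222 0.125] [0.527 0.199 0.1  ] [0.639 0.251 0.142]
stand [163.448 243.552] 116 [0.371 0.235 0.127] [0.352 0.222 0.108] [0.389 0.257 0.143]
```

View pics/crop1.png

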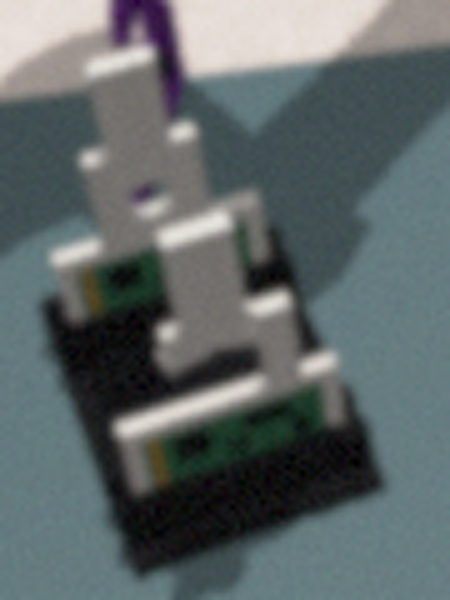

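The front carrier (crop ~(215,330), at about (0.58,-0.21)) has the open-sided slot, with its mouth to -y. The rear one at crop (150,190) has the round hole. Now I'll measure yaw and pin.

```bash
python3 - <<'E'
from h import *
np.set_printoptions(precision=4,suppress=True)
for n in ['scene','top']:
    c=dict(np.load(f'/tmp/{n}.npz'));W=world(c);z=W[...,2];x=W[...,0];y=W[...,1]
    print(n)
    m=(x>.5)&(x<.7)&(y>.15)&(y<.3)&(z>.1)&(z<.15)
    P=W[m]
    pp=P[(P[:,0]>.555)&(P[:,0]<.61)&(P[:,2]>.116)]
    print('pin',len(pp),np.polyfit(pp[:,0],pp[:,1],1),pp.mean(0),np.percentile(pp[:,2],[5,50,95]))
    for a in np.arange(.51,.66,.01):
        q=P[(P[:,0]>=a)&(P[:,0]<a+.01)]
        if len(q): print('%.3f n%d y %.3f..%.3f z %.3f..%.3f'%(a,len(q),q[:,1].min(),q[:,1].max(),q[:,2].min(),q[:,2].max()))
    for nm,(cx,cy) in dict(hole=(.474,-.238),slot=(.58,-.212)).items():
        for z0,z1 in((.174,.19),(.13,.17),(.06,.075)):
            m=(abs(x-cx)<.025)&(abs(y-cy)<.06)&(z>z0)&(z<z1);q=W[m][:,:2]
            if len(q)>8:
                d=cv2.fitLine(q.astype(np.float32),cv2.DIST_HUBER,0,.01,.01).ravel()
                t=(q-q.mean(0))@d[:2]
                print(nm,z0,len(q),q.mean(0),'yaw',np.degrees(np.arctan2(-d[0]*np.sign(d[1]),abs(d[1]))),np.ptp(t), 'mid',q.mean(0)+d[:2]*(t.max()+t.min())/2)
E
```

```text
scene
pin 96 [0.2303 0.0829] [0.5837 0.2173 0.1227] [0.1181 0.1231 0.1262]
0.520 n2 y 0.216..0.217 z 0.131..0.133
0.530 n50 y 0.194..0.222 z 0.101..0.136
0.540 n97 y 0.197..0.221 z 0.100..0.137
0.550 n18 y 0.206..0.216 z 0.115..0.127
0.560 n15 y 0.209..0.222 z 0.117..0.125
0.570 n19 y 0.211..0.219 z 0.117..0.127
0.580 n19 y 0.213..0.225 z 0.118..0.127
0.590 n17 y 0.216..0.225 z 0.118..0.126
0.600 n20 y 0.217..0.229 z 0.115..0.126
0.610 n17 y 0.221..0.229 z 0.120..0.127
0.620 n6 y 0.222..0.244 z 0.121..0.133
0.630 n150 y 0.210..0.250 z 0.101..0.140
0.640 n6 y 0.210..0.218 z 0.116..0.126
hole 0.174 59 [ 0.4761 -0.2425] yaw 12.803584 0.029328120335623507 mid [ 0.476  -0.2421]
hole 0.13 180 [ 0.4786 -0.2419] yaw 13.182965 0.03017008762957291 mid [ 0.4785 -0.2414]
hole 0.06 149 [ 0.4779 -0.2474] yaw 14.152197 0.1001651916357707 mid [ 0.4765 -0.2417]
slot 0.174 72 [ 0.5822 -0.2151] yaw 12.232703 0.02967187853663053 mid [ 0.5823 -0.2152]
slot 0.13 187 [ 0.5853 -0.2151] yaw 12.636947 0.03005851166468638 mid [ 0.5852 -0.2145]
slot 0.06 218 [ 0.583  -0.2166] yaw 13.246051 0.0992868843212657 mi
[... 395 characters left out ...]
31 z 0.120..0.127
0.600 n19 y 0.222..0.232 z 0.121..0.127
0.610 n18 y 0.225..0.235 z 0.118..0.127
0.620 n41 y 0.227..0.251 z 0.109..0.139
0.630 n59 y 0.216..0.247 z 0.100..0.142
hole 0.174 63 [ 0.4725 -0.2374] yaw 12.312799 0.02953197469379032 mid [ 0.4726 -0.2378]
hole 0.13 34 [ 0.4688 -0.2285] yaw -0.3574349 0.02995155852936541 mid [ 0.4687 -0.2372]
hole 0.06 53 [ 0.4671 -0.2189] yaw 11.564579 0.10017371007412233 mid [ 0.471  -0.2382]
slot 0.174 63 [ 0.5789 -0.2106] yaw 12.66534 0.030921998081819974 mid [ 0.579 -0.211]
slot 0.13 59 [ 0.5749 -0.2068] yaw 9.886238 0.030499545769427545 mid [ 0.5757 -0.2116]
slot 0.06 102 [ 0.5787 -0.2135] yaw 13.848117 0.1007732236619343 mid [ 0.5783 -0.212 ]
```

Request:
play_rows(
  commands=[
    [[0.03, 0.04, 0.02, 0, 0, 0.14, 0], [0.07, 0.08, 0.03, 0, 0, 0.28, 0], [0.11, 0.12, 0.03, 0, 0, 0.42, 0], [0.15, 0.16, 0.03, 0, 0, 0.56, 0], [0.19, 0.2, 0.03, 0, 0, 0.7, 0]],
  ],
)

```text
time_s: 0.6
tcp_pos: [0.3662, -0.4131, 0.2524]
ee_rot: [[-0.518, -0.855, -0.0], [-0.855, 0.518, 0.0], [-0.0, 0.0, -1.0]]
wrist_force: [1.1, -0.4, -0.6]
gripper_width: 1.0
```

Request:
play_rows(
  commands=[
    [[0.03, 0.028, 0, 0, 0, 0.14, 0], [0.06, 0.056, 0, 0, 0, 0.28, 0], [0.09, 0.084, 0, 0, 0, 0.42, 0], [0.12, 0.112, 0, 0, 0, 0.55, 0], [0.14, 0.13, 0, 0, 0, 0.6, 0]],
  ],
)

```text
time_s: 1.1
tcp_pos: [0.5068, -0.2827, 0.2519]
ee_rot: [[0.055, -0.998, -0.001], [-0.998, -0.055, 0.0], [-0.001, 0.001, -1.0]]
wrist_force: [0.0, 0.6, 0.2]
gripper_width: 0.998
```

Request:
play_rows(
  commands=[
    [[0.03, 0.03, 0, 0, 0, 0.07, 0], [0.05, 0.05, 0, 0, 0, 0.1, 0], [0.05, 0.05, 0, 0, 0, 0.1, 0], [0.05, 0.05, 0, 0, 0, 0.1, 0]],
  ],
)

```text
time_s: 1.5
tcp_pos: [0.5552, -0.2343, 0.2517]
ee_rot: [[0.15, -0.989, -0.002], [-0.989, -0.15, 0.0], [-0.001, 0.002, -1.0]]
wrist_force: [-0.1, 0.0, -0.0]
gripper_width: 1.001
```

```bash
python3 - <<'E'
from h import *
s=r.sense();c=cap('wrist');print(s['tcp_pos'],s['ee_rot'],s['joints'],s['time_s'])
print(c['mount'],c['intrinsics'])
cv2.imwrite('pics/wr1.png',c['image'][...,::-1])
E
```

```text
[ 0.5552401  -0.23429422  0.25172083] [[ 1.50207806e-01 -9.88653008e-01 -1.68652282e-03]
 [-9.88654260e-01 -1.50208607e-01  3.57767335e-04]
 [-6.07037995e-04  1.61364852e-03 -9.99998514e-01]] [-7.50568059e+00  1.88668178e+01 -7.87444945e-02 -8.13686212e-03
 -7.11529182e+01  1.61473149e+01] 1.5
[[-5.94127313e-05  9.65409853e-01  2.60737054e-01  6.98186500e-02]
 [ 9.99999365e-01 -2.36071131e-04  1.10194575e-03  5.45442933e-04]
 [ 1.12538178e-03  2.60736954e-01 -9.65409226e-01 -1.61981626e-01]
 [ 0.00000000e+00  0.00000000e+00  0.00000000e+00  1.00000000e+00]] [[283.90619676   0.         255.82105947]
 [  0.         283.90619676 193.45299901]
 [  0.           0.           1.        ]]
```

View pics/wr1.png

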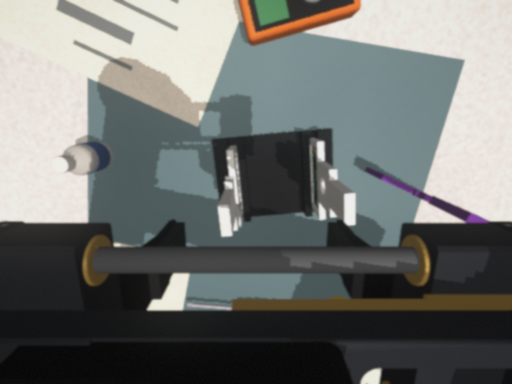

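The wrist view shows the slot carrier's tab at (227,215), the hole carrier's tab at (347,205) and the rack between them. I'll measure the tab from here.

```bash
cat >> h.py <<'E'
def wristW():
    s=r.sense();c=cap('wrist');T=np.eye(4);T[:3,:3]=s['ee_rot'];T[:3,3]=s['tcp_pos']
    return c,world(c,T@np.asarray(c['mount']))
E
python3 - <<'E'
from h import *
np.set_printoptions(precision=4,suppress=True)
c,W=wristW();z=W[...,2];x=W[...,0];y=W[...,1]
for nm,(cx,cy) in dict(hole=(.474,-.238),slot=(.58,-.212)).items():
    for z0,z1 in((.168,.19),(.12,.165),(.06,.075)):
        m=(abs(x-cx)<.025)&(abs(y-cy)<.065)&(z>z0)&(z<z1);q=W[m]
        if len(q)>8:
            d=cv2.fitLine(q[:,:2].astype(np.float32),cv2.DIST_HUBER,0,.01,.01).ravel();q2=q[:,:2]
            t=(q2-q2.mean(0))@d[:2];n=(q2-q2.mean(0))@[-d[1],d[0]]
            print(nm,z0,len(q),q.mean(0),'yaw',np.degrees(np.arctan2(-d[0]*np.sign(d[1]),abs(d[1]))),np.ptp(t),np.ptp(n), 'mid',q2.mean(0)+d[:2]*(t.max()+t.min())/2+np.array([-d[1],d[0]])*(n.max()+n.min())/2)
E
```

```text
hole 0.168 452 [ 0.4745 -0.2401  0.1765] yaw 14.7346945 0.03038838625292179 0.010770991051416288 mid [ 0.4733 -0.2385]
hole 0.12 566 [ 0.4773 -0.2424  0.1396] yaw 8.74904 0.053157689926786725 0.0107694190233255 mid [ 0.474 -0.238]
hole 0.06 361 [ 0.4764 -0.2436  0.0674] yaw 11.88077 0.10001131235291358 0.0104532004694539 mid [ 0.4737 -0.2384]
slot 0.168 423 [ 0.5795 -0.2132  0.177 ] yaw 13.96832 0.03001896675707079 0.010257515586560618 mid [ 0.5797 -0.2118]
slot 0.12 287 [ 0.5794 -0.2205  0.141 ] yaw 21.297052 0.03692986725216193 0.00995963024928372 mid [ 0.5793 -0.2164]
slot 0.06 319 [ 0.5823 -0.2268  0.0674] yaw 15.9027405 0.1000166982963085 0.009243246586031689 mid [ 0.5786 -0.2119]
```

Request:
play_rows(
  commands=[
    [[0.015, 0.014, 0, 0, 0, 0.06, 0], [0.0245, 0.0225, -0.01, 0, 0, 0.085, 0], [0.0245, 0.0225, -0.045, 0, 0, 0.085, 0], [0.0245, 0.0225, -0.085, 0, 0, 0.085, 0], [0.0245, 0.0225, -0.115, 0, 0, 0.085, 0]],
  ],
)

```text
time_s: 2.1
tcp_pos: [0.5781, -0.2124, 0.1345]
ee_rot: [[0.231, -0.973, -0.003], [-0.973, -0.231, 0.001], [-0.002, 0.003, -1.0]]
wrist_force: [0.5, -0.0, -0.4]
gripper_width: 0.998
```

Request:
play_rows(
  commands=[
    [[0, 0, 0, 0, 0, 0, 0.4], [0, 0, 0, 0, 0, 0, 1], [0, 0, 0, 0, 0, 0, 1], [0, 0, 0, 0, 0, 0, 1], [0, 0, 0, 0, 0, 0, 1]],
  ],
)

```text
time_s: 2.6
tcp_pos: [0.5806, -0.2125, 0.1391]
ee_rot: [[0.233, -0.973, 0.003], [-0.973, -0.233, -0.0], [0.001, -0.003, -1.0]]
wrist_force: [0.1, 0.7, -0.1]
gripper_width: 0.632
```

Request:
play_rows(
  commands=[
    [[0, 0, 0, 0, 0, 0, 1], [0, 0, 0, 0, 0, 0, 1], [0, 0, 0, 0, 0, 0, 1], [0, 0, 0, 0, 0, 0, 1]],
  ],
)

```text
time_s: 3.0
tcp_pos: [0.5799, -0.2123, 0.1375]
ee_rot: [[0.233, -0.973, 0.0], [-0.973, -0.233, -0.0], [0.0, -0.0, -1.0]]
wrist_force: [0.3, 0.1, 0.2]
gripper_width: 0.263
```

Request:
play_rows(
  commands=[
    [[0, 0, 0, 0, 0, 0, 1], [0, 0, 0, 0, 0, 0, 1], [0, 0, 0, 0, 0, 0, 1], [0, 0, 0, 0, 0, 0, 1], [0, 0, 0, 0, 0, 0, 1]],
  ],
)

```text
time_s: 3.5
tcp_pos: [0.5799, -0.2123, 0.1374]
ee_rot: [[0.233, -0.973, -0.0], [-0.973, -0.233, 0.0], [-0.0, 0.0, -1.0]]
wrist_force: [-0.4, 0.5, -0.4]
gripper_width: 0.11
```

Request:
play_rows(
  commands=[
    [[0, 0, 0.005, 0, 0, 0, 1], [0, 0, 0.015, 0, 0, 0, 1], [0, 0, 0.03, 0, 0, 0, 1], [0, 0, 0.055, 0, 0, 0, 1], [0, 0, 0.08, 0, 0, 0, 1]],
  ],
)

```text
time_s: 4.0
tcp_pos: [0.5796, -0.2123, 0.2187]
ee_rot: [[0.233, -0.973, -0.001], [-0.973, -0.233, 0.0], [-0.0, 0.0, -1.0]]
wrist_force: [0.1, -1.0, -0.9]
gripper_width: 0.113
```

Request:
play_rows(
  commands=[
    [[0, 0.01, 0.04, 0, 0, 0, 1], [0, 0.03, 0.075, 0, 0, 0, 1], [0, 0.06, 0.101, 0, 0, 0, 1], [0, 0.1, 0.101, 0, 0, 0, 1], [0, 0.14, 0.101, 0, 0, 0, 1]],
  ],
)

```text
time_s: 4.5
tcp_pos: [0.5799, -0.0712, 0.3206]
ee_rot: [[0.232, -0.973, 0.003], [-0.973, -0.232, 0.001], [0.0, -0.003, -1.0]]
wrist_force: [-0.2, -0.2, -2.1]
gripper_width: 0.121
```

Request:
play_rows(
  commands=[
    [[0, 0.04, 0, 0, 0, 0, 1], [0, 0.08, 0, 0, 0, 0, 1], [0, 0.12, 0, 0, 0, 0, 1], [-0.005, 0.16, 0, 0, 0, 0, 1], [-0.005, 0.2, 0, 0, 0, 0, 1]],
  ],
)

```text
time_s: 5.0
tcp_pos: [0.5741, 0.1292, 0.3195]
ee_rot: [[0.233, -0.972, 0.001], [-0.972, -0.233, 0.0], [-0.0, -0.001, -1.0]]
wrist_force: [0.5, -0.6, -1.4]
gripper_width: 0.109
```

Request:
play_rows(
  commands=[
    [[-0.003, 0.04, 0, 0, 0, 0, 1], [-0.006, 0.08, 0, 0, 0, 0, 1], [-0.008, 0.12, 0, 0, 0, 0, 1], [-0.008, 0.155, 0, 0, 0, 0, 1], [-0.008, 0.175, 0, 0, 0, 0, 1]],
  ],
)

```text
time_s: 5.5
tcp_pos: [0.5663, 0.3053, 0.3187]
ee_rot: [[0.235, -0.972, 0.0], [-0.972, -0.235, 0.001], [-0.001, -0.0, -1.0]]
wrist_force: [-0.9, -0.1, -2.4]
gripper_width: 0.11
```

Request:
play_rows(
  commands=[
    [[0, 0, 0, 0, 0, 0, 1], [0, 0, 0, 0, 0, 0, 1], [0, 0, 0, 0, 0, 0, 1]],
  ],
)

```text
time_s: 5.8
tcp_pos: [0.567, 0.3015, 0.3189]
ee_rot: [[0.232, -0.973, 0.0], [-0.973, -0.232, -0.0], [0.0, -0.0, -1.0]]
wrist_force: [0.2, -1.1, -1.7]
gripper_width: 0.115
```

```bash
python3 - <<'E'
from h import *
np.set_printoptions(precision=4,suppress=True)
s=r.sense();print(s['tcp_pos'],s['ee_rot'],s['time_s'])
c,W=wristW();z=W[...,2];x=W[...,0];y=W[...,1]
t=cap('top'); WT=world(t)
s2=cap('scene'); WS=world(s2)
cv2.imwrite('pics/mix.png',np.hstack([c['image'][...,::-1],s2['image'][...,::-1]])[:, :])
im=np.hstack([c['image'][...,::-1],s2['image'][...,::-1]]);cv2.imwrite('pics/mix.png',cv2.resize(im,(800,300)))
for nm,w,cc in(('wrist',W,c),('scene',WS,s2),('top',WT,t)):
    x,y,z=w[...,0],w[...,1],w[...,2]
    m=(x>.555)&(x<.61)&(abs(y-.22)<.03)&(z>.116)&(z<.13)
    q=w[m]
    if len(q)>20: print(nm,'pin',len(q),np.polyfit(q[:,0],q[:,1],1),q.mean(0))
    u=np.array([np.cos(.222),np.sin(.222)]);v=np.array([-u[1],u[0]])
    a=(w[...,:2]-[.586,.2205])@u;b=(w[...,:2]-[.586,.2205])@v
    g=(abs(b)<.03)&(z>.06)&(z<.145)&(abs(a)<.08)&((abs(b)>.008))
    print(nm,np.histogram(a[g],np.arange(-.07,.075,.005))[0])
    g=(abs(a)<.01)&(b>.02)&(b<.2)&(z>.1)   # held carrier
    k=(abs(a)<.03)&(b>.03)&(b<.16)&(z>.17)&(z<.24)
    q=w[k]
    if len(q)>20: print(nm,'frame',len(q),'a',np.percentile(a[k],[2,50,98]),'b',np.percentile(b[k],[1,50,99]),'z',q[:,2].min(),q[:,2].max())
E
```

```text
[0.567  0.3015 0.3189] [[ 0.2317 -0.9728  0.0001]
 [-0.9728 -0.2317 -0.0002]
 [ 0.0002 -0.0001 -1.    ]] 5.8
wrist pin 390 [0.22   0.0953] [0.5825 0.2235 0.1238]
wrist [  0   0  14  29  32  65   4   4   4   3   0   0   0   0   0   0   0   0
   1   4   4   4   5 111  24   0   0   0   0]
wrist frame 44 a [-0.0038 -0.      0.0038] b [0.0338 0.034  0.0341] z 0.19010182909721995 0.23899638238511592
scene pin 98 [0.2303 0.083 ] [0.5836 0.2173 0.1228]
scene [ 0  0 21 40 37 64  4  0  0  0  0  0  0  0  0  0  0  0  0  0  0  0  2 29
 54  0  0  0  0]
scene frame 633 a [-0.002   0.0012  0.0045] b [0.0301 0.0789 0.1287] z 0.18646877167442466 0.23996060389428564
top pin 97 [0.2234 0.0926] [0.5824 0.2227 0.1234]
top [ 0  0 28 15 14 12  0  0  0  0  0  0  0  1  0  0  0  0  0  0  0  0  0 46
  3  0  0  0  0]
top frame 312 a [-0.0051 -0.003   0.0018] b [0.0335 0.0732 0.1173] z 0.18832448019125192 0.23918964723996805
```

View pics/mix.png

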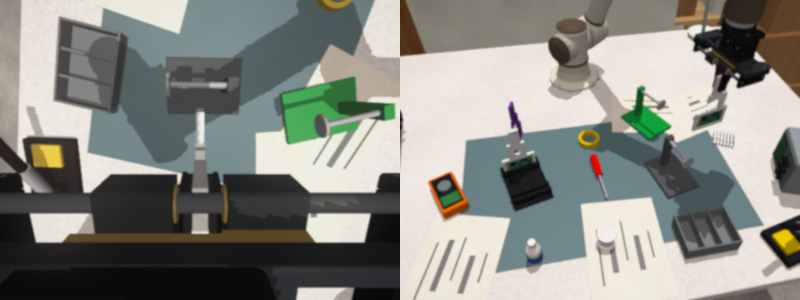

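Wrist and scene views show the carrier upright in the gripper, clear of the pin on its +y side, about 81 mm centre to axis. I'll lower it, then slide.

Request:
play_rows(
  commands=[
    [[0, 0, -0.03, 0, 0, -0.01, 1], [0, 0, -0.065, 0, 0, -0.015, 1], [0, 0, -0.1, 0, 0, -0.015, 1], [0, 0, -0.13, 0, 0, -0.015, 1], [0, 0, -0.144, 0, 0, -0.015, 1]],
  ],
)

```text
time_s: 6.45
tcp_pos: [0.5656, 0.3009, 0.1714]
ee_rot: [[0.217, -0.976, -0.005], [-0.976, -0.217, -0.003], [0.002, 0.005, -1.0]]
wrist_force: [-0.3, 0.3, -2.0]
gripper_width: 0.114
```

Request:
play_rows(
  commands=[
    [[0, 0, 0, 0, 0, 0, 1], [0, 0, 0, 0, 0, 0, 1]],
  ],
)

```text
time_s: 6.65
tcp_pos: [0.568, 0.3029, 0.1761]
ee_rot: [[0.218, -0.976, 0.003], [-0.976, -0.218, 0.001], [-0.0, -0.003, -1.0]]
wrist_force: [-0.2, 0.8, -0.5]
gripper_width: 0.113
```

```bash
python3 - <<'E'
from h import *
np.set_printoptions(precision=4,suppress=True)
s=r.sense();print(s['tcp_pos'],s['ee_rot'],s['wrist_force'],s['time_s'])
c=cap('scene');w=world(c);x,y,z=w[...,0],w[...,1],w[...,2]
u=np.array([np.cos(.222),np.sin(.222)]);v=np.array([-u[1],u[0]])
a=(w[...,:2]-[.586,.2205])@u;b=(w[...,:2]-[.586,.2205])@v
m=(abs(a)<.015)&(b>.02)&(b<.14)
# frame top edge z at -y end, and slot roof
for b0 in np.arange(.03,.13,.01):
    g=m&(b>b0)&(b<b0+.01)&(z>.02)
    print('%.2f'%b0,np.histogram(z[g],np.arange(.03,.2,.01))[0])
cr=c['image'][140:240,300:430,::-1];cv2.imwrite('pics/s2.png',cv2.resize(cr,(780,600),interpolation=cv2.INTER_CUBIC))
E
```

```text
[0.568  0.3029 0.1761] [[ 0.2183 -0.9759  0.0026]
 [-0.9759 -0.2183  0.001 ]
 [-0.0004 -0.0027 -1.    ]] [-0.194   0.7604 -0.4693] 6.65
0.03 [ 0  0  1  1  2 14 15 17  0  0  0  0  0  0  0  0]
0.04 [ 0  0  0  0  2  9  6 17  0  0  0  0  0  0  0  0]
0.05 [ 0  0  0  1  8 13  6 19  0  0  5 13  7  0  0  0]
0.06 [ 0  1  2  6  7  9  8 16  0  0  5  7 21 14 15 16]
0.07 [ 0  3 12 11  8  6  7 16  0  0  1  8 10 11  8 26]
0.08 [ 0  4  9  8 10 12  7 16  0  0  0 14  6  7  3  9]
0.09 [ 0  4 11 11  6 10  7 20  7 10  6 11  8  2  1  4]
0.10 [ 0  2 12 10  9 10  6  8 12  9  9  9 13  0  0  0]
0.11 [ 0  3 11  5  8 11  3 13  3  5  6  5  8  0  0  0]
0.12 [ 0  4 12 10  9 12  9 12  0  0  0  0  0  0  0  0]
```

View pics/s2.png

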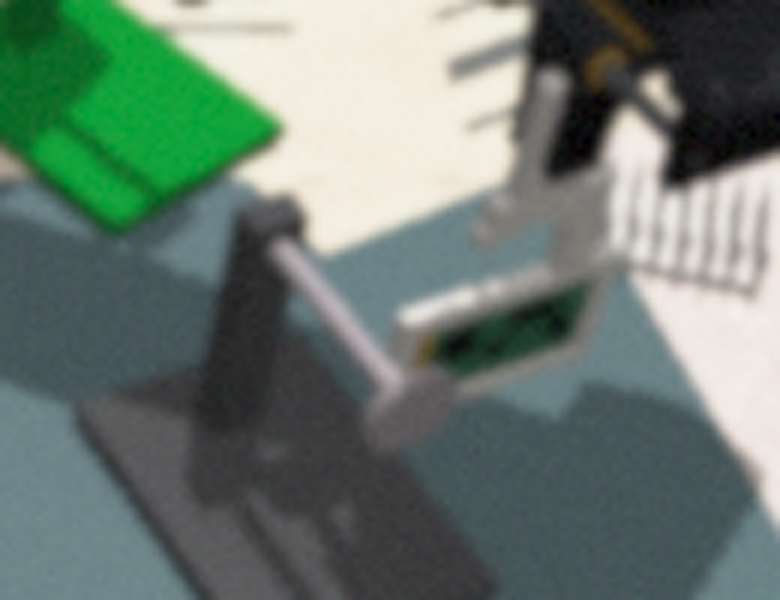

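The crop shows the carrier beside the pin: frame top edge at z≈0.107 and slot mouth roof ≈0.135, so the pin at 0.115–0.125 fits between them. Sliding in now.

Request:
play_rows(
  commands=[
    [[0.002, -0.01, 0, 0, 0, 0, 1], [0.005, -0.025, 0, 0, 0, 0, 1], [0.009, -0.04, 0, 0, 0, 0, 1], [0.012, -0.052, 0, 0, 0, 0, 1], [0.014, -0.06, 0, 0, 0, 0, 1]],
  ],
)

```text
time_s: 7.2
tcp_pos: [0.5813, 0.2408, 0.1748]
ee_rot: [[0.217, -0.976, 0.0], [-0.976, -0.217, 0.0], [-0.0, -0.0, -1.0]]
wrist_force: [-0.4, 0.0, -2.4]
gripper_width: 0.113
```

Request:
play_rows(
  commands=[
    [[0.002, -0.01, 0, 0, 0, 0, 1], [0.004, -0.019, 0, 0, 0, 0, 1], [0.004, -0.019, 0, 0, 0, 0, 1], [0.004, -0.019, 0, 0, 0, 0, 1]],
  ],
)

```text
time_s: 7.6
tcp_pos: [0.585, 0.2236, 0.1745]
ee_rot: [[0.218, -0.976, 0.0], [-0.976, -0.218, 0.0], [-0.0, -0.0, -1.0]]
wrist_force: [0.5, -0.2, -1.7]
gripper_width: 0.113
```

```bash
python3 - <<'E'
from h import *
np.set_printoptions(precision=4,suppress=True)
s=r.sense();print(s['tcp_pos'],s['wrist_force'],s['time_s'])
u=np.array([np.cos(.222),np.sin(.222)]);v=np.array([-u[1],u[0]])
for n,p in(('scene',(.5836,.2173)),('top',(.5824,.2227))):
    c=cap(n);w=world(c);z=w[...,2]
    a=(w[...,:2]-p)@u;b=(w[...,:2]-p)@v
    for nm,z0,z1 in(('frame',.06,.1),('tab',.16,.22)):
        g=(abs(a)<.014)&(abs(b)<.1)&(z>z0)&(z<z1)
        if g.sum()>10: print(n,nm,g.sum(),np.percentile(a[g],[2,50,98]),np.percentile(b[g],[1,50,99]))
    if n=='scene': cr=c['image'][140:240,290:420,::-1];cv2.imwrite('pics/s3.png',cv2.resize(cr,(780,600),interpolation=cv2.INTER_CUBIC))
E
```

```text
[0.585  0.2236 0.1745] [ 0.4682 -0.1941 -1.6674] 7.6
scene frame 318 [0.0006 0.0045 0.0072] [-0.0485 -0.0085  0.0513]
scene tab 159 [-0.0119  0.0063  0.0136] [-0.0143 -0.0091  0.0109]
top frame 113 [-0.0019  0.0001  0.0033] [-0.0487 -0.0139  0.0504]
```

View pics/s3.png

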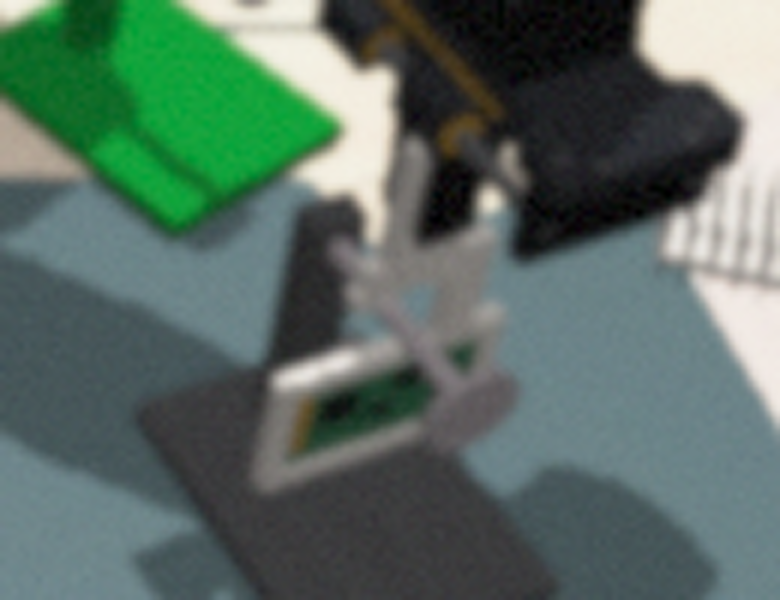

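The pin runs through the slot at (400,310), and both views put the frame's centre within about 1 mm of the pin. Lowering now.

Request:
play_rows(
  commands=[
    [[0, -0.001, -0.004, 0, 0, 0, 1], [0, -0.001, -0.008, 0, 0, 0, 1], [0, -0.001, -0.012, 0, 0, 0, 1], [0, -0.001, -0.014, 0, 0, 0, 1], [0, -0.001, -0.014, 0, 0, 0, 1]],
  ],
)

```text
time_s: 8.2
tcp_pos: [0.5846, 0.2226, 0.1598]
ee_rot: [[0.218, -0.976, -0.001], [-0.976, -0.218, -0.001], [0.0, 0.001, -1.0]]
wrist_force: [0.1, -0.8, -1.9]
gripper_width: 0.114
```

Request:
play_rows(
  commands=[
    [[0, 0, -0.001, 0, 0, 0, 1], [0, 0, -0.002, 0, 0, 0, 1], [0, 0, -0.003, 0, 0, 0, 1], [0, 0, -0.003, 0, 0, 0, 1]],
  ],
)

```text
time_s: 8.6
tcp_pos: [0.5851, 0.2228, 0.1581]
ee_rot: [[0.218, -0.976, 0.001], [-0.976, -0.218, 0.0], [-0.0, -0.001, -1.0]]
wrist_force: [-0.9, -0.1, 1.1]
gripper_width: 0.109
```

Request:
play_rows(
  commands=[
    [[0, 0, -0.0005, 0, 0, 0, 1], [0, 0, -0.001, 0, 0, 0, 1], [0, 0, -0.001, 0, 0, 0, 1], [0, 0, -0.001, 0, 0, 0, 1]],
  ],
)

```text
time_s: 9.0
tcp_pos: [0.5851, 0.2227, 0.158]
ee_rot: [[0.219, -0.976, 0.001], [-0.976, -0.219, 0.0], [0.0, -0.001, -1.0]]
wrist_force: [-2.0, 0.1, 6.3]
gripper_width: 0.112
```

Contact: the pin is carrying it. Releasing gently.

Request:
play_rows(
  commands=[
    [[0, 0, 0.001, 0, 0, 0, 0.88], [0, 0, 0.001, 0, 0, 0, 0.86], [0, 0, 0.001, 0, 0, 0, 0.84], [0, 0, 0.001, 0, 0, 0, 0.8], [0, 0, 0.001, 0, 0, 0, 0.75]],
  ],
)

```text
time_s: 9.5
tcp_pos: [0.5849, 0.2227, 0.1572]
ee_rot: [[0.218, -0.976, -0.0], [-0.976, -0.218, -0.0], [0.0, 0.0, -1.0]]
wrist_force: [0.3, 0.1, 0.5]
gripper_width: 0.219
```

Request:
play_rows(
  commands=[
    [[0, 0, 0, 0, 0, 0, 0.7], [0, 0, 0, 0, 0, 0, 0.6], [0, 0, 0, 0, 0, 0, 0.5], [0, 0, 0, 0, 0, 0, 0.5], [0, 0, 0, 0, 0, 0, 0.5]],
  ],
)

```text
time_s: 10.0
tcp_pos: [0.5849, 0.2227, 0.1575]
ee_rot: [[0.218, -0.976, 0.0], [-0.976, -0.218, 0.0], [-0.0, -0.0, -1.0]]
wrist_force: [0.2, -0.1, -0.2]
gripper_width: 0.485
```

```bash
python3 - <<'E'
from h import *
np.set_printoptions(precision=4,suppress=True)
s=r.sense();print(s['tcp_pos'],s['wrist_force'],s['gripper_width'],s['time_s'])
c=cap('scene')
cr=c['image'][140:240,290:420,::-1];cv2.imwrite('pics/s4.png',cv2.resize(cr,(780,600),interpolation=cv2.INTER_CUBIC))
E
```

```text
[0.5849 0.2227 0.1575] [ 0.2182 -0.1435 -0.2358] 0.48528202754274585 10.0
```

View pics/s4.png

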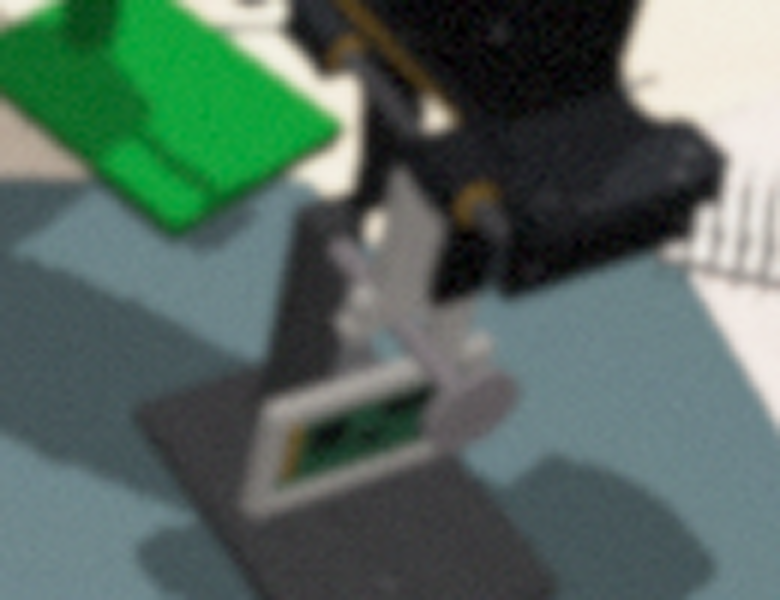

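Fingers are open and the carrier is hanging on the pin, roof at (400,310). Withdrawing straight up.

Request:
play_rows(
  commands=[
    [[0, 0, 0.01, 0, 0, 0, 0.45], [0, 0, 0.03, 0, 0, 0, 0.4], [0, 0, 0.06, 0, 0, 0, 0.3], [0, 0, 0.1, 0, 0, 0, 0.3], [0, 0, 0.13, 0, 0, 0, 0.3]],
  ],
)

```text
time_s: 10.55
tcp_pos: [0.5854, 0.2227, 0.2911]
ee_rot: [[0.218, -0.976, 0.003], [-0.976, -0.218, 0.001], [-0.0, -0.003, -1.0]]
wrist_force: [-0.1, -0.1, 1.0]
gripper_width: 0.688
```

Request:
play_rows(
  commands=[
    [[0, -0.02, 0.02, 0, 0, 0, 0.3], [0, -0.06, 0.02, 0, 0, 0, 0.3], [0, -0.1, 0.02, 0, 0, 0, 0.3], [0, -0.12, 0.02, 0, 0, 0, 0.3], [0, -0.12, 0.02, 0, 0, 0, 0.3]],
  ],
)

```text
time_s: 11.05
tcp_pos: [0.5848, 0.1003, 0.3089]
ee_rot: [[0.215, -0.977, 0.002], [-0.977, -0.215, 0.0], [0.0, -0.002, -1.0]]
wrist_force: [-0.2, 0.4, 0.0]
gripper_width: 0.701
```

Request:
play_rows(
  commands=[
    [[0, 0, 0, 0, 0, 0, 0.3], [0, 0, 0, 0, 0, 0, 0.3], [0, 0, 0, 0, 0, 0, 0.3], [0, 0, 0, 0, 0, 0, 0.3], [0, 0, 0, 0, 0, 0, 0.3]],
  ],
)

```text
time_s: 11.55
tcp_pos: [0.5849, 0.1033, 0.3073]
ee_rot: [[0.219, -0.976, -0.0], [-0.976, -0.219, -0.0], [0.0, 0.0, -1.0]]
wrist_force: [-0.1, -0.9, 0.2]
gripper_width: 0.701
```

```bash
python3 - <<'E'
from h import *
np.set_printoptions(precision=4,suppress=True)
print(r.sense()['time_s'])
u=np.array([np.cos(.222),np.sin(.222)]);v=np.array([-u[1],u[0]])
for n,p in(('scene',(.5836,.2173)),('top',(.5824,.2227))):
    c=cap(n);w=world(c);z=w[...,2]
    a=(w[...,:2]-p)@u;b=(w[...,:2]-p)@v
    for nm,z0,z1 in(('frame',.035,.08),('tabtop',.185,.22)):
        g=(abs(a)<.03)&(abs(b)<.07)&(z>z0)&(z<z1)
        if g.sum()>10: print(n,nm,g.sum(),'a',np.percentile(a[g],[2,50,98]),'b',np.percentile(b[g],[1,50,99]),'zmax',z[g].max())
    g=(abs(a)<.012)&(abs(b)<.05)&(z>.075)&(z<.1)
    print('top edge slope z(b)',np.polyfit(b[g],z[g],1))
    h=(abs(w[...,0]-.474)<.02)&(abs(w[...,1]+.239)<.025)&(z>.17)&(z<.19);print('hole tab',w[h].mean(0))
    if n=='scene': cr=c['image'][120:260,120:420,::-1];cv2.imwrite('pics/s5.png',cv2.resize(cr,(800,373),interpolation=cv2.INTER_CUBIC))
E
```

```text
11.55
scene frame 350 a [-0.0007  0.0043  0.0075] b [-0.0504 -0.0135  0.0359] zmax 0.07962395527761756
scene tabtop 100 a [-0.0029  0.0059  0.0085] b [-0.0132  0.0006  0.0168] zmax 0.20006484554904547
top edge slope z(b) [0.03   0.0862]
hole tab [ 0.4764 -0.2425  0.1758]
top frame 122 a [-0.0019  0.0003  0.0018] b [-0.0296  0.0052  0.0483] zmax 0.07857361470541047
top tabtop 87 a [-0.0031  0.0004  0.0071] b [-0.0139 -0.0001  0.0148] zmax 0.20066004214703925
top edge slope z(b) [-0.0051  0.0877]
hole tab [ 0.4722 -0.2368  0.1772]
```

View pics/s5.png

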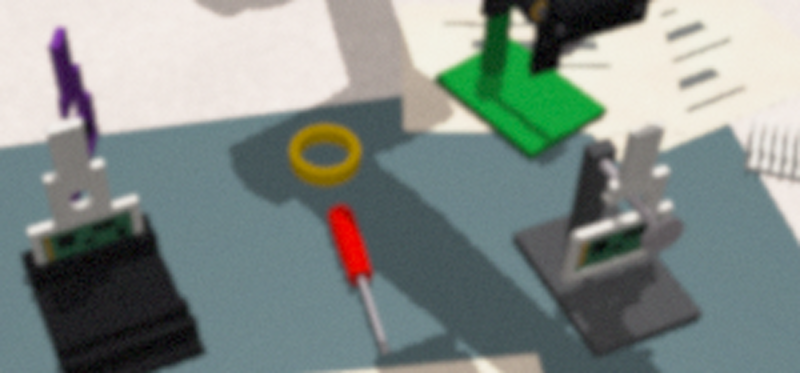

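The slot carrier hangs upright on the grey stand's pin at (630,210), and the hole carrier is still in the rack at (85,200). Handing in.

```bash
python3 -c "
from station import r
print(r.finish_job())"
```

```text
the job is handed in; nothing more can be done
None
```

The slot carrier now hangs on the grey stand's pin. I took it by its tab out of the front groove, carried it over the pin to the +y side, slid its slot sideways over the pin and lowered it. When the wrist force showed the pin taking the weight, I let go and backed off. The job was handed in at about 11.7 s of the allowed 42 s.

- **Final position:** in both the scene and top views the tab's centre is within about 2 mm of the pin. The tab top is at z ≈ 0.200 m, against 0.1985 m expected when hung.
- **Upright:** the top edge slopes 0.03 in the scene view and -0.005 in the top view. They disagree slightly, but both are close to level.
- **Other carrier:** the hole carrier stands in the rack, its tab where it was to within about 1 mm.
- **Forces:** the highest wrist force reported at the end of a move was about 6.6 N. The robot was touching nothing at hand-in.
- **Camera disagreement:** the scene and top cameras differed by about 4–5 mm in absolute position throughout. I used distances between parts within one view where it mattered.

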